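# Check a satellite's separation switch

## Robot

A 6-joint arm with a two-finger parallel gripper is mounted at the origin on the work surface. World frame = base frame: x ahead of the robot, y to its left, z up, the work surface at z = 0. Lengths are in m, angles in rad, forces in N, time in s.
With the tool pointing down it reaches from about 0.35 to 0.85 m from the base axis. Payload 8.1 kg.
Tool frame: the origin (TCP) lies between the finger pads; the fingertips stand 11 mm ahead of it and the grasp point (between the pads) lies 8 mm behind it (robot.tips_ahead is the distance from the TCP to the fingertips, in m); z points along the fingers, y is the line along which they close (so a half turn about z gives the same grasp; the last joint's range is limited). The gripper opens to 93 mm and grips with 3 to 60 N. Pads are 15 mm wide; open, the fingers measure 128 mm over their backs; the gripper's body (75 mm by 188 mm) begins 65 mm behind the grasp point.
Start: joints at [-0.085, 0.13, 1.488, -0, 1.523, -0.085], TCP at [0.6, 0, 0.23] pointing down, gripper open.
Joint ranges: [-2.96, 2.96], [-0.89, 2.26], [0.02, 2.5], [-1.34, 4.48], [0, 2.73], [-2.66, 2.66]. Speed limits (rad/s): [2.39, 2.39, 2.79, 3.14, 3.14, 3.14].

## Interface

Orientations are given as a rotation vector (axis times angle).
In Python, from plant import robot gives the robot as it stands. The module is installed in compiled form; this text tells all that it offers.
- The arm moves only by the tool move_arm, never from a script. Its argument "deltas" is one flat list of numbers, 7 for each row, row after row: the shift along the tool's x, y, z in m, then the turn, a rotation vector about the tool's x, y, z in rad, then the opening, from 0 (shut) to 1 (fully open). A call has 1 to 12 rows; each row is the pose to reach, as a shift and turn from the pose commanded when the call began, along the tool's axes at that moment; what a row does not reach only later rows make up. A row lasts 1/8 s, in which the tool goes at most 62.5 mm and 10.7 degrees, less where a joint would pass 70% of its speed; a pose out of reach is approached as far as the arm can. A call with a gripper value outside its range is refused whole. The fingers move at their own pace and stop on an object; "squeeze" is the grip in N (left out, the last holds). Time passes only in rows, so rows that repeat a pose let the fingers close. It gives the time, the measured TCP pose, the force, the opening and the grip force at its end, in the units of the state.
- robot.read_state(): the state, without advancing time (a new reading comes with each control period).
- robot.read_camera(name): name is "scene" or "side" or "wrist"; returns (picture, depth): 400x640x3 uint8, red, green, blue; 400x640 float32, m along the optical axis (not along the pixel's ray), 0 where there is no reading.
- robot.camera_model(name): a dict with "K" (3x3 intrinsics, pixels), "k1" (the pictures are not rectified: a ray, as slopes to the right and down, at radius r is drawn at 1 + k1 r^2 times it, then the intrinsics apply), "R" (3x3) and "t" (3): a world point X has camera coordinates R X + t; the wrist camera has in their place "tool_from_camera" (4x4, takes a point from camera to tool coordinates, whose origin is the TCP and whose axes are the flange's). Camera axes: x right, y down, z forward; pixel columns grow to the right and rows downward; lengths in m; the calibration is good to about 2 mm. A picture is of the moment at which its call begins: read the wrist's pose just before it. camera_model takes no time and is no camera call.
- robot.close_job(): hands the job in; it is judged then, once.
Trained networks look in the newest picture that a camera, given by its name, has taken for a name from the list of things; names that differ only in an ending like _2 or _b are one class to them, and where a whole thing is asked for, a point or a joint stands for the part that bears it (a point fixed in the world has none). Each returns a list of dicts, best first, with "confidence" (0 to 1); they miss things now and then, are a little off and sometimes report something else, mostly with a low value. They report only what shows in the picture. A call takes as long as a camera call. They do not tell look-alikes from the thing itself.
- robot.recognise(camera, label): "uv" ([column, row] in pixels, amid what is visible of it).
The state is a dict: "t": time; "q": joint angles; "dq": joint speeds; "joint_torque": joint torques, N m; "tool_pos": TCP position; "orientation": TCP orientation; "force": force on the tool from outside, world axes, zero at the start; "wrist_torque": the same for the moment, N m; "opening": finger opening in m; "gripper_force": force on a finger pad.
Only numpy, scipy, OpenCV 4.12 (cv2) and the standard library are available. Lean on these libraries where they do the work, as an engineer would, in place of code of your own. Each camera call takes 0.05 s, during which the arm holds its last target. There are 200 camera calls.

## Task

Check the green separation switch on the satellite deck: push its red guard aside by its pin with the fingertips, counter-clockwise, about a quarter turn so that it is well clear of the plunger, then gently press the white plunger all the way in, stay there for about a second, and let it spring out. Leave the guard swung open and withdraw without lifting, pressing or disturbing the yellow and blue switches, their guards or the loose things on the deck.

Things in the scene. Friction and masses are not known exactly. Their poses are not given: they have to be found in the camera images.
- deck: The satellite's flat aluminium equipment deck, fixed, 280 x 480 mm, lying level on four black blocks; origin under its centre on the bench, top face 60 mm above the bench; x across its short side, y along its long side. It carries the three switch modules (about 150 mm apart along its y) and three loose things.
- green: The green switch module, fixed on the deck: a green base plate 116 x 60 x 8 mm (origin: centre of its underside, on the deck top; x along its long side, z up). At x = -25 mm a black collar (38 mm across, top 22 mm above the deck) carries the white round plunger; at x = +35 mm a steel pivot post carries the red swing guard. This is the switch to be checked.
- green_top (a point): Centre of the top of the green module's white plunger (24 mm across). At rest it is 36 mm above the deck, standing 14 mm out of its collar; 6 mm below the guard's underside when the guard is over it. It moves straight down.
- green_plunger (a joint): How far the green module's plunger is pressed, in m: 0 out, 0.008 fully in. A spring pushes it back out: about 1.6 N at the start, 4.8 N fully in.
- green_pivot (a point): A point on the vertical pivot axis of the green module's guard, at the height of the top of the guard's arm (48 mm above the deck).
- green_guard (a joint): Angle of the green module's red swing guard, rad: 0 with its disc squarely over the plunger; it turns only in the horizontal plane, growing counter-clockwise seen from above, to a stop at 2.3, and stays where it is left (about 1 N at the pin turns it). At angle q the disc lies from the pivot in the module's direction (-cos q, -sin q).
- green_pin (a point): The upright steel pin (a roller that turns freely about its own axis), 12 mm across and 30 mm high, that stands on the disc (38 mm across, 6 mm thick) at the end of the green guard's arm, 60 mm from the pivot; this point is half-way up the pin, 63 mm above the deck (pin from 48 to 78 mm). The arm is 14 mm wide; a hub 22 mm across at the pivot stands up to 51 mm above the deck.
- yellow: The yellow switch module, fixed on the deck: a yellow base plate 116 x 60 x 8 mm (origin: centre of its underside, on the deck top; x along its long side, z up). At x = -25 mm a black collar (38 mm across, top 22 mm above the deck) carries the white round plunger; at x = +35 mm a steel pivot post carries the red swing guard. To be left alone.
- yellow_top (a point): Centre of the top of the yellow module's white plunger (24 mm across). At rest it is 36 mm above the deck, standing 14 mm out of its collar; 6 mm below the guard's underside when the guard is over it. It moves straight down.
- yellow_plunger (a joint): How far the yellow module's plunger is pressed, in m: 0 out, 0.008 fully in. A spring pushes it back out: about 1.6 N at the start, 4.8 N fully in.
- yellow_pivot (a point): A point on the vertical pivot axis of the yellow module's guard, at the height of the top of the guard's arm (48 mm above the deck).
- yellow_guard (a joint): Angle of the yellow module's red swing guard, rad: 0 with its disc squarely over the plunger; it turns only in the horizontal plane, growing counter-clockwise seen from above, to a stop at 2.3, and stays where it is left (about 1 N at the pin turns it). At angle q the disc lies from the pivot in the module's direction (-cos q, -sin q).
- yellow_pin (a point): The upright steel pin (a roller that turns freely about its own axis), 12 mm across and 30 mm high, that stands on the disc (38 mm across, 6 mm thick) at the end of the yellow guard's arm, 60 mm from the pivot; this point is half-way up the pin, 63 mm above the deck (pin from 48 to 78 mm). The arm is 14 mm wide; a hub 22 mm across at the pivot stands up to 51 mm above the deck.
- blue: The blue switch module, fixed on the deck: a blue base plate 116 x 60 x 8 mm (origin: centre of its underside, on the deck top; x along its long side, z up). At x = -25 mm a black collar (38 mm across, top 22 mm above the deck) carries the white round plunger; at x = +35 mm a steel pivot post carries the red swing guard. To be left alone.
- blue_top (a point): Centre of the top of the blue module's white plunger (24 mm across). At rest it is 36 mm above the deck, standing 14 mm out of its collar; 6 mm below the guard's underside when the guard is over it. It moves straight down.
- blue_plunger (a joint): How far the blue module's plunger is pressed, in m: 0 out, 0.008 fully in. A spring pushes it back out: about 1.6 N at the start, 4.8 N fully in.
- blue_pivot (a point): A point on the vertical pivot axis of the blue module's guard, at the height of the top of the guard's arm (48 mm above the deck).
- blue_guard (a joint): Angle of the blue module's red swing guard, rad: 0 with its disc squarely over the plunger; it turns only in the horizontal plane, growing counter-clockwise seen from above, to a stop at 2.3, and stays where it is left (about 1 N at the pin turns it). At angle q the disc lies from the pivot in the module's direction (-cos q, -sin q).
- blue_pin (a point): The upright steel pin (a roller that turns freely about its own axis), 12 mm across and 30 mm high, that stands on the disc (38 mm across, 6 mm thick) at the end of the blue guard's arm, 60 mm from the pivot; this point is half-way up the pin, 63 mm above the deck (pin from 48 to 78 mm). The arm is 14 mm wide; a hub 22 mm across at the pivot stands up to 51 mm above the deck.
- spacer_mid (a point): Loose brass spacer, an upright cylinder 20 mm across and 36 mm high standing on the deck; this is its centre. To be left alone.
- cap_mid (a point): Loose orange dust cap, 34 mm across and 24 mm high, standing on the deck; this is its centre. To be left alone.
- bottle_mid (a point): Loose small amber glass jar with a white cap, 34 mm across and 60 mm high, standing on the deck; this is its middle, half-way up. To be left alone.
Not all that is in view belongs to the job. There is more than one size of the part that bears spacer_mid; the job needs the largest. Of the things that look like the part that bears bottle_mid, the smaller one is meant.

How it is judged:
By the outcome, as a careful person would: the job done as asked, in the order asked, and still so for the second after the job is handed in, with the robot touching nothing.
It also fails if it takes over 42 s, if anything falls off the work surface, if the arm or the gripper's body presses on something with over 40 N, if the wrist force passes 120 N, or if a joint passes its speed limit or range.

## Working session

There is one attempt and no reset: what is moved stays moved. The work goes in short steps, Python scripts to look and compute and a tool call to move; the robot and the scene stay as the last step left them, time stands still between calls to the robot, and variables do not carry over. Pictures are saved under pics/ and viewed, at most 10 in all, crops included, and the job is handed in when it is done.

Besides the shell and the picture viewer there is one more tool, called after ">>>" as a command line: name --argument value ..., lists and objects as JSON in quotes. move_arm: Moves the arm, as the interface text tells. Its arguments: {"type":"object","properties":{"deltas":{"type":"array","items":{"type":"number"}},"squeeze":{"type":"number"}},"required":["deltas"]}

```bash
mkdir -p pics
cat > h.py <<'E'
import numpy as np, cv2
from scipy.spatial.transform import Rotation as Ro
from plant import robot
def cam(name):
    s=robot.read_state(); p,d=robot.read_camera(name); return s,p,d
def world(name,uv,s,depth=None,z=None):
    m=robot.camera_model(name);K=np.array(m["K"]);k1=m["k1"]
    x=cv2.undistortPoints(np.array([[uv]],float),K,np.array([k1,0,0,0.]))[0,0]
    ray=np.array([x[0],x[1],1.])
    if "R" in m:
        R=np.array(m["R"]);t=np.array(m["t"]);o=-R.T@t;d=R.T@ray
    else:
        T=np.array(m["tool_from_camera"]);Rt=Ro.from_rotvec(s["orientation"]).as_matrix()
        d=Rt@T[:3,:3]@ray;o=Rt@T[:3,3]+s["tool_pos"]
    if z is not None: depth=(z-o[2])/d[2]
    return o+d*depth
E
python3 - <<'E'
from h import *
for c in ["scene","wrist"]:
    s,p,d=cam(c); cv2.imwrite(f"pics/{c}0.png",p[:,:,::-1])
    for l in ["green","green_pin","green_top","green_pivot","yellow","blue","yellow_pin","blue_pin","spacer_mid","cap_mid","bottle_mid"]:
        for r in robot.recognise(c,l)[:3]:
            u,v=r["uv"];dd=d[int(min(v,399)),int(min(u,639))]
            print(c,l,np.round(r["uv"]),round(r["confidence"],2),np.round(world(c,r["uv"],s,dd),3) if dd>0 else None)
print(s["t"],s["orientation"])
E
```

```text
scene green [386. 249.] 0.79 [0.623 0.142 0.105]
scene green [395. 231.] 0.47 [0.567 0.147 0.093]
scene green [306. 215.] 0.24 [ 0.572 -0.006  0.095]
scene green_pin [382. 225.] 0.91 [0.575 0.126 0.107]
scene green_top [395. 230.] 0.52 [0.568 0.147 0.096]
scene green_pivot [389. 246.] 0.84 [0.58  0.142 0.069]
scene yellow [221. 220.] 0.96 [ 0.634 -0.136  0.104]
scene blue [301. 230.] 0.82 [0.621 0.004 0.107]
scene yellow_pin [215. 199.] 0.94 [ 0.594 -0.168  0.11 ]
scene yellow_pin [324. 262.] 0.48 [0.637 0.047 0.061]
scene yellow_pin [318. 287.] 0.41 [0.712 0.061 0.09 ]
scene blue_pin [298. 206.] 0.72 [ 0.571 -0.021  0.11 ]
scene spacer_mid [321. 288.] 0.67 [0.712 0.065 0.09 ]
scene spacer_mid [298. 352.] 0.54 [0.784 0.052 0.028]
scene spacer_mid [394. 231.] 0.26 [0.568 0.147 0.094]
scene cap_mid [237. 265.] 0.71 [ 0.703 -0.074  0.085]
scene bottle_mid [364. 192.] 0.95 [0.498 0.078 0.106]
scene bottle_mid [376. 178.] 0.62 [0.395 0.083 0.068]
wrist green [296.  32.] 0.91 [0.584 0.128 0.109]
wrist green [320. 146.] 0.25 [0.602 0.034 0.06 ]
wrist green_pin [273.  32.] 0.96 [0.565 0.128 0.108]
wrist green_top [268.   4.] 0.63 [0.561 0.151 0.096]
wrist green_pivot [302.  32.] 0.7 [0.588 0.128 0.108]
wrist yellow [310. 303.] 0.69 [ 0.591 -0.14   0.069]
wrist blue [301. 196.] 0.75 [ 0.583 -0.015  0.069]
wrist yellow_pin [303. 350.] 0.95 [ 0.585 -0.169  0.108]
wrist blue_pin [291. 212.] 0.86 [ 0.576 -0.018  0.109]
wrist spacer_mid [430. 121.] 0.88 [0.697 0.06  0.095]
wrist spacer_mid [474. 125.] 0.82 [0.77  0.052 0.024]
wrist spacer_mid [489.  56.] 0.7 [0.776 0.122 0.028]
wrist cap_mid [394. 259.] 0.75 [ 0.678 -0.079  0.081]
wrist bottle_mid [175. 106.] 0.95 [0.489 0.073 0.122]
wrist bottle_mid [299.  28.] 0.72 [0.586 0.131 0.108]
wrist bottle_mid [ 98. 108.] 0.56 [0.395 0.072 0.073]
0.6 [2.22148631e+00 2.22135907e+00 4.48460682e-05]
```

View pics/scene0.png

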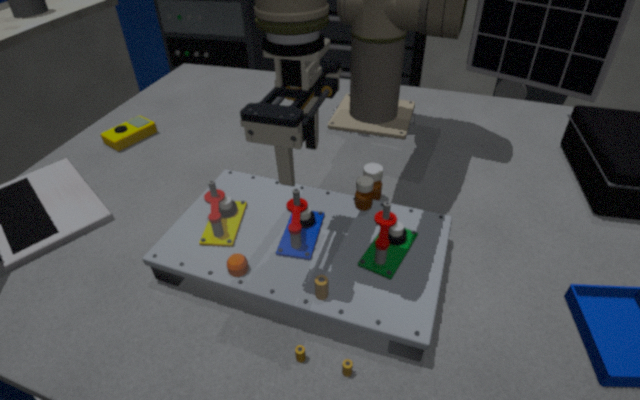

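View pics/wrist0.png

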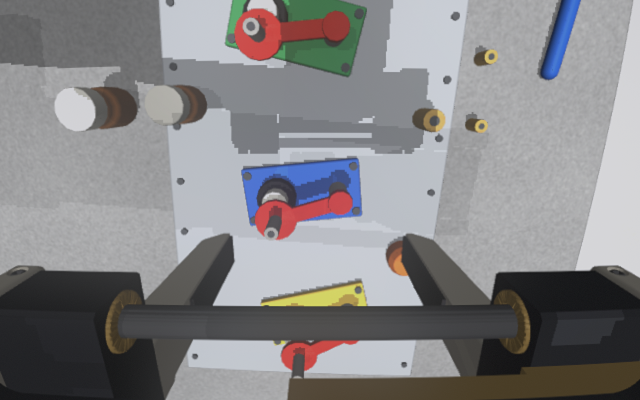

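>>> move_arm --deltas '[0.06, 0, 0, 0, 0, 0, 0, 0.12, 0, 0, 0, 0, 0, 0, 0.12, 0, 0, 0, 0, 0, 0, 0.12, 0, 0, 0, 0, 0, 0, 0.12, 0, 0, 0, 0, 0, 0]' --squeeze 10

```text
t: 1.82
tool_pos: [0.6001, 0.1188, 0.2296]
orientation: [2.223, 2.22, -0.0]
force: [0.6, 0.9, -1.7]
opening: 0.0478
gripper_force: 0.0
```

Run:
```python
from h import *
c="wrist"
s,p,d=cam(c); cv2.imwrite("pics/w1.png",cv2.resize(p[60:360,140:540],None,fx=2,fy=2,interpolation=cv2.INTER_CUBIC)[:,:,::-1])
for l,z in [("green_pin",.138),("green_top",.096),("green_pivot",.111),("bottle_mid",.12),("blue_pin",.138)]:
    for r in robot.recognise(c,l)[:2]:
        u,v=r["uv"];dd=d[int(min(v,399)),int(min(u,639))]
        print(l,np.round(r["uv"]),round(r["confidence"],2),np.round(world(c,r["uv"],s,dd),4),np.round(world(c,r["uv"],s,z=z),4))
print(s["t"],s["tool_pos"],s["opening"],s["force"])
# 3D analysis: cloud by color
H,W=d.shape
uv=np.stack(np.meshgrid(np.arange(W),np.arange(H)),-1)
hsv=cv2.cvtColor(p,cv2.COLOR_RGB2HSV)
red=((hsv[...,0]<8)|(hsv[...,0]>172))&(hsv[...,1]>150)&(d>0)
P=np.array([world(c,q.astype(float),s,d[q[1],q[0]]) for q in uv[red]])
m=(P[:,1]>.07)
Q=P[m];print(len(Q),np.percentile(Q,[1,10,50,90,99],axis=0).round(4))
gr=(abs(hsv[...,0].astype(int)-65)<20)&(hsv[...,1]>120)&(d>0)
G=np.array([world(c,q.astype(float),s,d[q[1],q[0]]) for q in uv[gr]]);G=G[abs(G[:,2]-.068)<.006]
print(len(G),cv2.minAreaRect((G[:,:2]*1000).astype(np.float32)),np.median(G[:,2]))
np.savez("c.npz",Q=Q,G=G)
```

```text
green_pin [336. 373.] 0.61 [ 0.622  -0.1213  0.0673] [ 0.6171 -0.0503  0.138 ]
green_pin [192. 233.] 0.61 [0.4898 0.085  0.1189] [0.4977 0.093  0.138 ]
green_top [271. 153.] 0.79 [0.5593 0.1507 0.0956] [0.5594 0.1508 0.096 ]
green_top [281. 178.] 0.68 [0.5687 0.1318 0.1088] [0.5673 0.1287 0.096 ]
green_pivot [292. 163.] 0.63 [0.5757 0.1372 0.0684] [0.579  0.1453 0.111 ]
bottle_mid [118. 218.] 0.66 [0.3923 0.0798 0.0685] [0.4261 0.099  0.12  ]
bottle_mid [193. 233.] 0.65 [0.4903 0.0839 0.1173] [0.4914 0.085  0.12  ]
blue_pin [293. 161.] 0.75 [0.5761 0.1386 0.068 ] [0.5814 0.1516 0.138 ]
blue_pin [278. 346.] 0.51 [ 0.563  -0.0206  0.1353] [ 0.5634 -0.0183  0.138 ]
1.825 [0.60013976 0.1187644  0.22961282] 0.04783492715265301 [ 0.58138273  0.90983123 -1.65732045]
1455 [[0.5376 0.1108 0.1069]
 [0.5427 0.1189 0.1076]
 [0.5814 0.1289 0.1086]
 [0.6149 0.1356 0.1115]
 [0.6221 0.1377 0.1126]]
126 ((605.3665161132812, 159.09181213378906), (40.04841613769531, 4.033085823059082), 0.26733359694480896) 0.06855937772059864
```

View pics/w1.png

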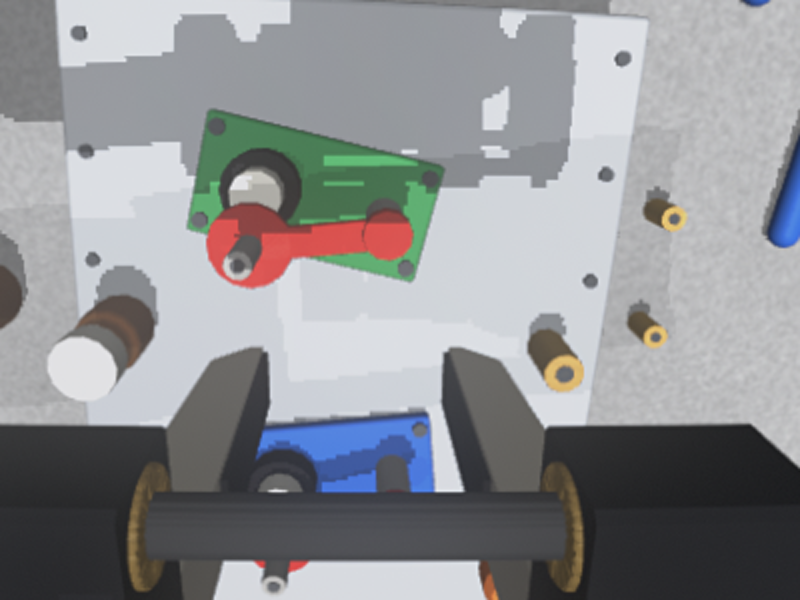

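```bash
cat > f.py <<'E'
from h import *
s=dict(tool_pos=np.array([0.60013976,0.1187644,0.22961282]),orientation=np.array([2.223,2.22,0]))
w=lambda c,z:world("wrist",[140+c[0]/2,60+c[1]/2],s,z=z)[:2]
if __name__=="__main__":
    C=np.array([w(c,.068) for c in [(207,110),(443,166),(413,281),(188,228)]]);c=C.mean(0)
    print("corners",C.round(4),"centre",c.round(4))
    a=np.arctan2(*((C[1]-C[0]+C[2]-C[3])[::-1]));print("yaw",a)
    R=np.array([[np.cos(a),-np.sin(a)],[np.sin(a),np.cos(a)]])
    piv=c+R@[.035,0];print("piv from plate",piv,"plunger",c+R@[-.025,0])
    hub=w((388,235),.111);disc=w((248,245),.108);pin=w((238,265),.138)
    print("hub",hub,"disc",disc,"pin",pin,np.linalg.norm(hub-disc))
    for P in (disc,pin):
        v=R.T@(P-hub);print("q",np.arctan2(-v[1],-v[0]))
E
python3 f.py
```

```text
corners [[0.5308 0.1825]
 [0.6422 0.156 ]
 [0.6291 0.0985]
 [0.5179 0.126 ]] centre [0.58   0.1408]
yaw -0.23804418445954847
piv from plate [0.61403001 0.13251513] plunger [0.55572194 0.14666327]
hub [0.61405189 0.13241833] disc [0.55378499 0.12740819] pin [0.55450055 0.12699044] 0.06047479055237753
q 0.3209858956353003
q 0.3289393411046162
```

>>> move_arm --deltas '[0.01, -0.02, 0, 0, 0, -0.15, 0, 0.02, -0.04, 0, 0, 0, -0.3, 0, 0.0256, -0.0633, 0, 0, 0, -0.45, 0, 0.0256, -0.0633, 0, 0, 0, -0.6, 0, 0.0256, -0.0633, 0, 0, 0, -0.75, 0, 0.0256, -0.0633, 0.03, 0, 0, -0.75, 0, 0.0256, -0.0633, 0.06, 0, 0, -0.75, 0, 0.0256, -0.0633, 0.06, 0, 0, -0.75, 0, 0.0256, -0.0633, 0.06, 0, 0, -0.75, 0]' --squeeze 10

```text
t: 3.25
tool_pos: [0.5372, 0.1456, 0.1709]
orientation: [1.253, 2.88, 0.001]
force: [-0.2, -0.3, -0.3]
opening: 0.0006
gripper_force: 0.0
```

Run:
```python
from h import *
s,p,d=cam("wrist"); a=p
_,b,_=cam("side")
cv2.imwrite("pics/w2.png",np.vstack([cv2.resize(a,(480,300)),cv2.resize(b,(480,300))])[:,:,::-1])
print(s["tool_pos"],s["orientation"],Ro.from_rotvec(s["orientation"]).as_matrix().round(3),s["opening"],s["force"],s["t"])
```

```text
[0.53724733 0.14561431 0.1708894 ] [1.25322146e+00 2.87972557e+00 1.03163340e-03] [[-0.682  0.732  0.001]
 [ 0.732  0.682  0.   ]
 [-0.001  0.001 -1.   ]] 0.0006429913601597683 [-0.20627431 -0.33135938 -0.27575603] 3.25
```

View pics/w2.png

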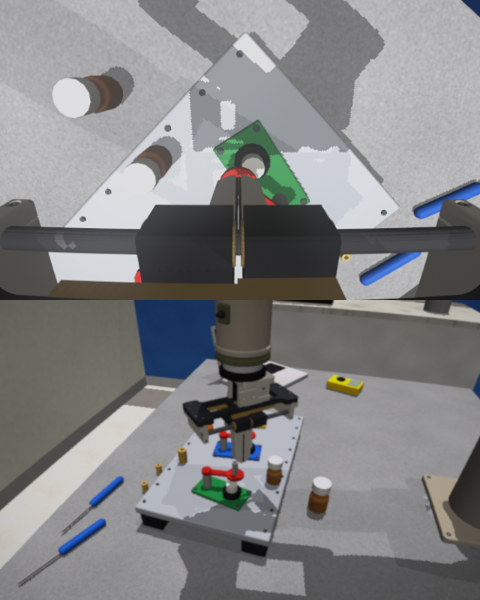

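Run:
```python
import numpy as np
x=np.array([-.682,.732]);y=np.array([.732,.682]);t0=np.array([.5369,.1456])
for q in np.r_[.25,np.arange(.3,1.75,.1)]:
    th=q-.238;pin=np.array([.614,.1324])-.06*np.array([np.cos(th),np.sin(th)])
    D=pin+x*.0135-t0;print(round(q,2),(pin).round(3),round(D@x,4),round(D@y,4))
```

```text
0.25 [0.554 0.132] -0.0083 0.003
0.3 [0.554 0.129] -0.0106 0.0011
0.4 [0.555 0.123] -0.0154 -0.0025
0.5 [0.556 0.117] -0.0206 -0.0056
0.6 [0.558 0.111] -0.026 -0.0081
0.7 [0.56  0.106] -0.0317 -0.0101
0.8 [0.563 0.1  ] -0.0375 -0.0115
0.9 [0.567 0.096] -0.0435 -0.0124
1.0 [0.571 0.091] -0.0494 -0.0126
1.1 [0.575 0.087] -0.0554 -0.0122
1.2 [0.58  0.083] -0.0614 -0.0113
1.3 [0.585 0.08 ] -0.0672 -0.0097
1.4 [0.59  0.077] -0.0728 -0.0076
1.5 [0.596 0.075] -0.0781 -0.0049
1.6 [0.602 0.074] -0.0832 -0.0017
1.7 [0.607 0.073] -0.0879 0.002
```

>>> move_arm --deltas '[0, 0, 0.02, 0, 0, 0, 0, 0, 0, 0.041, 0, 0, 0, 0, 0, 0, 0.041, 0, 0, 0, 0, 0, 0, 0.041, 0, 0, 0, 0]'

```text
t: 3.85
tool_pos: [0.5368, 0.1457, 0.1289]
orientation: [1.253, 2.881, 0.0]
force: [-1.0, -0.3, 0.3]
opening: 0.0006
gripper_force: 0.0
```

>>> move_arm --deltas '[-0.006, 0.002, 0, 0, 0, 0, 0, -0.0106, 0.0011, 0, 0, 0, 0, 0, -0.0154, -0.0025, 0, 0, 0, 0, 0, -0.0206, -0.0056, 0, 0, 0, 0, 0, -0.026, -0.0081, 0, 0, 0, 0, 0, -0.0317, -0.0101, 0, 0, 0, 0, 0, -0.0375, -0.0115, 0, 0, 0, 0, 0]'

```text
t: 4.72
tool_pos: [0.5541, 0.1099, 0.1287]
orientation: [1.254, 2.881, 0.0]
force: [-1.6, 1.0, 0.4]
opening: 0.0003
gripper_force: 0.6
```

Run:
```python
from h import *
s,p,d=cam("wrist"); a=p
_,b,_=cam("side")
cv2.imwrite("pics/w3.png",np.vstack([cv2.resize(a,(480,300)),cv2.resize(b[160:360,180:500],(480,300))])[:,:,::-1])
print(s["tool_pos"],s["force"],s["wrist_torque"],s["t"])
```

```text
[0.55410073 0.10993297 0.12867701] [-1.62647271  0.97905614  0.38924541] [0.18955719 0.0290988  0.02439367] 4.725
```

View pics/w3.png

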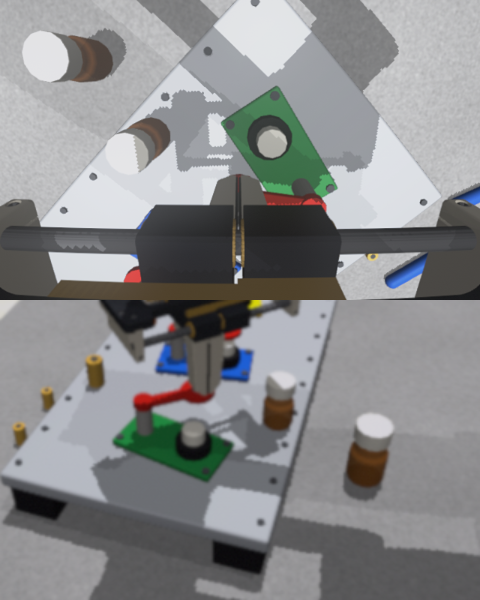

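The guard is turning: the plunger is uncovered at (268,140) in the wrist view, and the tip sits behind the pin. I'll continue along the arc.

>>> move_arm --deltas '[-0.006, -0.0009, 0, 0, 0, 0, 0, -0.0119, -0.0011, 0, 0, 0, 0, 0, -0.0179, -0.0007, 0, 0, 0, 0, 0, -0.0239, 0.0002, 0, 0, 0, 0, 0, -0.0297, 0.0018, 0, 0, 0, 0, 0, -0.0353, 0.0039, 0, 0, 0, 0, 0, -0.0406, 0.0066, 0, 0, 0, 0, 0, -0.0457, 0.0098, 0, 0, 0, 0, 0, -0.0504, 0.0135, 0, 0, 0, 0, 0, -0.0504, 0.0135, 0, 0, 0, 0, 0]'

```text
t: 6.08
tool_pos: [0.5986, 0.0825, 0.1286]
orientation: [1.253, 2.88, -0.0]
force: [-0.6, -0.2, 1.3]
opening: 0.0004
gripper_force: 0.0
```

>>> move_arm --deltas '[0.015, 0, 0, 0, 0, 0, 0, 0.025, 0, -0.015, 0, 0, 0, 0, 0.025, 0, -0.04, 0, 0, 0, 0, 0.025, 0, -0.06, 0, 0, 0, 0, 0.025, 0, -0.06, 0, 0, 0, 0, 0.025, 0, -0.06, 0, 0, 0, 0]'

```text
t: 6.82
tool_pos: [0.5808, 0.101, 0.1882]
orientation: [-1.253, -2.88, 0.0]
force: [-0.1, 1.0, -0.2]
opening: 0.0004
gripper_force: 0.0
```

Run:
```python
from h import *
s,p,d=cam("wrist"); a=p
for r in robot.recognise("wrist","green_top")[:2]: print(r["uv"],r["confidence"],world("wrist",r["uv"],s,z=.096),d[int(r["uv"][1]),int(r["uv"][0])])
_,b,_=cam("scene")
cv2.imwrite("pics/w4.png",np.vstack([cv2.resize(a,(480,300)),cv2.resize(b[160:340,310:460],(480,300))])[:,:,::-1])
hsv=cv2.cvtColor(p,cv2.COLOR_RGB2HSV)
np.savez("w4.npz",p=p,d=d,tp=s["tool_pos"],o=s["orientation"])
print(s["tool_pos"],s["force"],s["t"])
```

```text
[337.1, 137.0] 0.94 [0.55594507 0.14788215 0.096     ] 0.24518825
[185.8, 289.3] 0.16 [ 0.55043963 -0.03463694  0.096     ] 0.26820195
[0.58075227 0.10095745 0.18821212] [-0.10357748  1.02245255 -0.17101082] 6.825
```

View pics/w4.png

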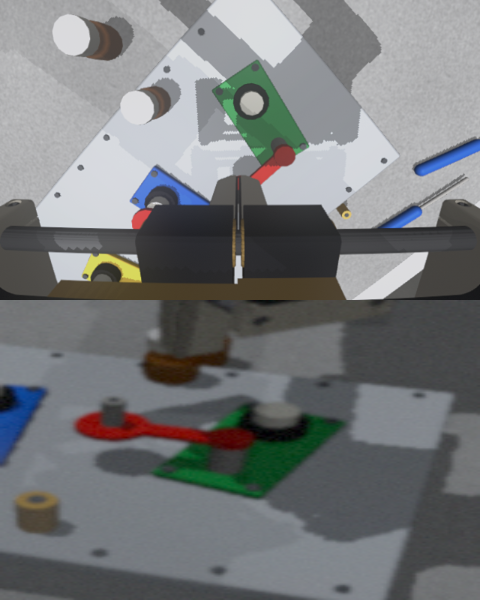

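>>> move_arm --deltas '[0.03, 0.008, 0, 0, 0, 0, 0, 0.0509, 0.013, 0, 0, 0, 0, 0, 0.0509, 0.013, 0, 0, 0, 0, 0, 0.0509, 0.013, 0.04, 0, 0, 0, 0, 0.0509, 0.013, 0.076, 0, 0, 0, 0, 0.0509, 0.013, 0.076, 0, 0, 0, 0, 0.0509, 0.013, 0.076, 0, 0, 0, 0]'

```text
t: 7.85
tool_pos: [0.5566, 0.1469, 0.114]
orientation: [1.253, 2.88, 0.001]
force: [0.1, -0.9, 0.5]
opening: 0.0007
gripper_force: 0.0
```

>>> move_arm --deltas '[0, 0, 0.002, 0, 0, 0, 0, 0, 0, 0.004, 0, 0, 0, 0, 0, 0, 0.006, 0, 0, 0, 0, 0, 0, 0.008, 0, 0, 0, 0, 0, 0, 0.008, 0, 0, 0, 0]'

```text
t: 8.48
tool_pos: [0.5562, 0.1471, 0.1049]
orientation: [1.253, 2.88, 0.001]
force: [0.5, 0.9, 2.4]
opening: 0.0001
gripper_force: 1.2
```

>>> move_arm --deltas '[0, 0, 0.002, 0, 0, 0, 0, 0, 0, 0.004, 0, 0, 0, 0, 0, 0, 0.005, 0, 0, 0, 0, 0, 0, 0.005, 0, 0, 0, 0]'

```text
t: 8.98
tool_pos: [0.5562, 0.1471, 0.0999]
orientation: [1.253, 2.88, 0.001]
force: [0.8, 0.7, 4.9]
opening: 0.0005
gripper_force: 2.2
```

>>> move_arm --deltas '[0, 0, 0.001, 0, 0, 0, 0, 0, 0, 0.002, 0, 0, 0, 0, 0, 0, 0.002, 0, 0, 0, 0]'

```text
t: 9.35
tool_pos: [0.5563, 0.1471, 0.0991]
orientation: [1.253, 2.88, 0.001]
force: [-4.3, -0.4, 14.3]
opening: 0.0006
gripper_force: 7.1
```

Force rose sharply from 5 to 14 N, so the plunger is bottomed. I'll ease the load slightly and hold.

>>> move_arm --deltas '[0, 0, -0.0005, 0, 0, 0, 0, 0, 0, -0.0005, 0, 0, 0, 0, 0, 0, -0.0005, 0, 0, 0, 0, 0, 0, -0.0005, 0, 0, 0, 0, 0, 0, -0.0005, 0, 0, 0, 0, 0, 0, -0.0005, 0, 0, 0, 0, 0, 0, -0.0005, 0, 0, 0, 0, 0, 0, -0.0005, 0, 0, 0, 0]'

```text
t: 10.35
tool_pos: [0.5562, 0.1471, 0.0992]
orientation: [1.253, 2.88, 0.001]
force: [-1.4, -0.6, 10.4]
opening: 0.0007
gripper_force: 5.3
```

>>> move_arm --deltas '[0, 0, -0.005, 0, 0, 0, 0, 0, 0, -0.012, 0, 0, 0, 0, 0, 0, -0.03, 0, 0, 0, 0, 0, 0, -0.07, 0, 0, 0, 0, 0, 0, -0.12, 0, 0, 0, 0, 0, 0, -0.15, 0, 0, 0, 0, 0, 0, -0.15, 0, 0, 0, 0, 0, 0, -0.15, 0, 0, 0, 0]'

```text
t: 11.35
tool_pos: [0.5552, 0.147, 0.2472]
orientation: [-1.253, -2.879, 0.001]
force: [-0.6, 0.2, -0.1]
opening: 0.0003
gripper_force: 0.0
```

Run:
```python
from h import *
s,p,d=cam("wrist"); a=p
_,b,_=cam("scene")
for r in robot.recognise("wrist","green_top")[:1]:
    u,v=map(int,r["uv"]);print(r["uv"],r["confidence"],world("wrist",r["uv"],s,d[v,u]))
cv2.imwrite("pics/w5.png",np.vstack([cv2.resize(a,(480,300)),cv2.resize(b[150:330,180:460],(480,300))])[:,:,::-1])
print(s["tool_pos"],s["force"],s["t"])
```

```text
[318.8, 182.4] 0.9 [0.55430832 0.14841563 0.09599563]
[0.55520805 0.14695496 0.24715631] [-0.59526396  0.20699784 -0.13202897] 11.35
```

View pics/w5.png

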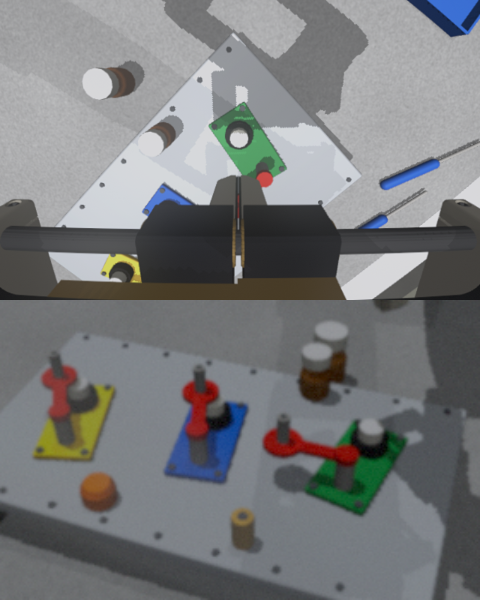

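The green guard is open, with its pin at about (283,430) in the lower view. The plunger is back out at z = 0.096, and everything else is where it was.

```bash
python3 -c "
from plant import robot
print(robot.close_job())"
```

```text
the job is handed in; nothing more can be done
None
```

Job handed in at about 11.5 s: the green guard is swung open roughly a quarter turn, the plunger was pressed fully in (peak reading about 14 N), held for about a second and sprang back out, and the last picture shows everything else undisturbed.

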